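# Turn the laser status flag over to red

## Task

The laser is about to be switched on: turn the status flag on the yellow-footed stand over its pivot, so that it lies flat on the other side with its red face up instead of its green. Just press and push the flag with the fingertips: nothing needs gripping, and nothing may be lifted off the bench. Leave its stand where it is, and leave the blue-footed stand's flag and the other things on the bench alone.

Things in the scene. Friction and masses are not known exactly. Their poses are not given: they have to be found in the camera images.
- stand: Stand of the flag to be turned: yellow, loose on the bench, 1.4 kg. Foot plate 130 (x) x 90 (y) x 12 mm; origin at the centre of its underside, z up. The pivot pin runs along y, 85 mm above the origin. At the start the flag's coloured plate lies on the +x side of the pivot and its black tail on the -x side.
- pivot (a point): Middle of the yellow stand's pivot pin, 85 mm above the stand's origin. Two yellow cheeks carry it, each 52 mm along x and 10 mm thick, their inner faces 24 mm either side of the middle. They rise to 82.5 mm above the bench (93 mm within 9 mm of the pin); their tops are the rests for the coloured plate on both sides.
- flag (a joint): Hinge of the yellow-footed stand's flag paddle. 0 = lying flat on the stand's +x side with the green face up (it starts between 0 and 0.15); 1.57 = standing upright; 3.14 = lying flat on the stand's -x side with the red face up, where it stops. Stiff hinge (about 0.03 N m): the 60 g paddle stays at whatever angle it is left.
- flag_end (a point): Middle of the far edge of the yellow stand's coloured plate, 92 mm from the pivot, at mid thickness; moves with the paddle. The plate is 72 mm wide and 5 mm thick and spans 18 to 92 mm from the pivot, green on one face and red on the other. A level push against this edge while it is low can bind by friction and shove the stand; pushing inward and up along its arc turns it.
- flag_tail (a point): Middle of the end edge of the yellow stand's black tail, 55 mm from the pivot, at mid thickness. The tail is the plate's 36 mm wide, 5 mm thick extension beyond the pivot, in line with the plate; pressed down, it swings between the cheeks and raises the plate like a seesaw. Only the foot plate is under it.
- other_stand: Stand of the same make and size but blue, origin as for the yellow one. Leave alone.
- other_flag (a joint): Hinge of the blue-footed stand's flag paddle. 0 = lying flat on the stand's +x side with the green face up (it starts at 0 and must stay there); 1.57 = standing upright; 3.14 = lying flat on the stand's -x side with the red face up, where it stops. Stiff hinge (about 0.03 N m): the 60 g paddle stays at whatever angle it is left.
- objective: Brass microscope objective standing on the bench, 38 mm across, 52 mm tall, origin at the centre of its underside. Leave alone.
- slide_box: White slide box with grey lid, 50 x 80 x 32 mm tall, origin at the centre of its underside. Leave alone.
- jar: Clear specimen jar with white cap, 44 mm across, 50 mm tall, origin at the centre of its underside. Leave alone.

How it is judged:
By the outcome, as a careful person would: the job done as asked, in the order asked, and still so for the second after the job is handed in, with the robot touching nothing.
It also fails if it takes over 53 s, if anything falls off the work surface, if the arm or the gripper's body presses on something with over 40 N, if the wrist force passes 120 N, or if a joint passes its speed limit or range.

## Robot

A 6-joint arm with a two-finger parallel gripper is mounted at the origin on the work surface. World frame = base frame: x ahead of the robot, y to its left, z up, the work surface at z = 0. Lengths are in m, angles in rad, forces in N, time in s.
With the tool pointing down it reaches from about 0.35 to 0.975 m from the base axis. Payload 4.9 kg.
Tool frame: the origin (TCP) lies at the very end of the fingers, on their centre line; the grasp point (between the pads) lies 19 mm behind it (manip.hold_point_z is the distance from the TCP to the grasp point, in m); z points along the fingers, y is the direction in which the jaws open and shut (so a half turn about z gives the same grasp; the last joint's range is limited). The gripper opens to 85 mm and grips with 20 to 120 N. Pads are 22 mm wide; open, the fingers measure 114 mm over their backs; the gripper's body (76 mm by 85 mm) begins 54 mm behind the grasp point. The pads swing forward as they close: fully open they stand 13 mm farther back than shut.
Start: joints at [1.072, 0.053, 1.613, -0, 1.476, -0.119], TCP at [0.232, 0.58, 0.231] pointing down, gripper open.
Joint ranges: [-3.01, 3.01], [-1.01, 2.22], [0.06, 2.58], [-1.02, 4.17], [0.09, 2.62], [-3.14, 3.14]. Speed limits (rad/s): [2.57, 2.57, 3.14, 3.14, 3.14, 3.14].

## Interface

Orientations are given as a unit quaternion [w, x, y, z].
In Python, from plant import monitor, grab_frame, camera_params, ticket, manip gives the robot as it stands.
- The arm moves only by the tool play_rows, never from a script. Its argument "commands" is a list of rows, each an object of numbers: "dx", "dy", "dz": the shift along the tool's x, y, z in cm; "rx", "ry", "rz": the turn, a rotation vector about the tool's x, y, z in rad; "claw": the closure, from 0 (fully open) to 1 (shut). In form: [{"dx": .., "dy": .., "dz": .., "rx": .., "ry": .., "rz": .., "claw": ..}, ...]. A call has 1 to 5 rows; each row is the pose to reach, as a shift and turn from the pose measured when the call began, along the tool's axes at that moment; what a row does not reach only later rows make up. A row lasts 1/10 s, in which the tool goes at most 50 mm and 8.59 degrees, less where a joint would pass 70% of its speed; a pose out of reach is approached as far as the arm can. A call with a gripper value outside its range is refused whole. The fingers move at their own pace and stop on an object; the grip force is fixed at half the most. Time passes only in rows, so rows that repeat a pose let the fingers close. It gives the time, the measured TCP pose, the force and the opening at its end, in the units of the state.
- monitor.state(): the state, without advancing time (a new reading comes with each control period).
- grab_frame(name): name is "scene" or "top" or "wrist"; returns the picture (420x560x3 uint8, blue, green, red); there is no depth.
- camera_params(name): a dict with "fx", "fy", "cx", "cy" (pixels), "rvec" (rotation vector, rad) and "tvec" (3), from world to camera coordinates, as OpenCV has them; the wrist camera has in their place "tool_from_camera" (4x4, takes a point from camera to tool coordinates, whose origin is the TCP and whose axes are the flange's). Camera axes: x right, y down, z forward; pixel columns grow to the right and rows downward; lengths in m; the calibration is good to about 2 mm. The wrist camera is an equidistant fisheye: a pixel r from the principal point sees the ray r / f radians off the axis. A picture is of the moment at which its call begins: read the wrist's pose just before it. camera_params takes no time and is no camera call.
- ticket.job_done(): hands the job in, once; it reports no verdict.
The state is a dict: "time": time; "joint_pos": joint angles; "joint_vel": joint speeds; "joint_efforts": joint torques, N m; "tool_pos": TCP position; "tool_rot": TCP orientation; "contact_force": force on the tool from outside, world axes, zero at the start; "ft_torque": the same for the moment, N m; "gripper_width": opening from 0.0 (shut) to 1.0 (fully open).
Only numpy, scipy, OpenCV 4.12 (cv2) and the standard library are available. Lean on these libraries where they do the work, as an engineer would, in place of code of your own. Each camera call takes 0.05 s, during which the arm holds its last target.

## Working session

There is one attempt and no reset: what is moved stays moved. The work goes in short steps, Python scripts to look and compute and a tool call to move; the robot and the scene stay as the last step left them, time stands still between calls to the robot, and variables do not carry over. Pictures are saved under pics/ and viewed, and the job is handed in when it is done.

Besides the shell and the picture viewer there is one more tool, called after ">>>" as name(argument=value, ...), one argument or row to a line, values as JSON. play_rows: Moves the arm, as the interface text tells. Its arguments: {"type":"object","properties":{"commands":{"type":"array"}},"required":["commands"]}

```bash
ls; mkdir -p pics; python3 - <<'E'
from plant import monitor, grab_frame, camera_params, ticket, manip
import cv2
s=monitor.state();print(s['time'],s['tool_pos'],s['tool_rot'],s['contact_force'],s['gripper_width'])
for n in('scene','top'):
    cv2.imwrite(f'pics/{n}0.png',grab_frame(n));print(camera_params(n))
E
```

```text
pics
0.0 [0.23141636 0.57992543 0.23008964] [-3.11380324e-04  1.88753792e-01  9.82023934e-01 -9.49615906e-04] [-0.28619878  1.10037977 -0.235894  ] 1.0011376800729683
{'fx': 539.5251754360529, 'fy': 539.5251754360529, 'cx': 280.3849522729872, 'cy': 207.33864925420016, 'rvec': array([ 0.88381491,  2.40205916, -1.22411296]), 'tvec': array([ 0.47298626, -0.15386345,  1.38016489])}
{'fx': 460.92322066285686, 'fy': 460.92322066285686, 'cx': 272.27374444137564, 'cy': 210.81646957122976, 'rvec': array([ 2.09751476, -2.15432033,  0.23118373]), 'tvec': array([-0.02437453,  0.62471177,  0.89108185])}
```

View pics/scene0.png

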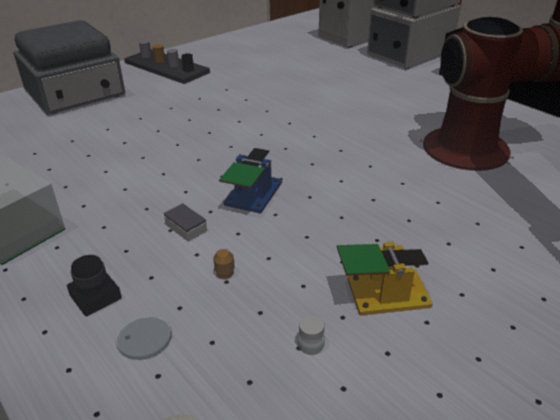

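View pics/top0.png

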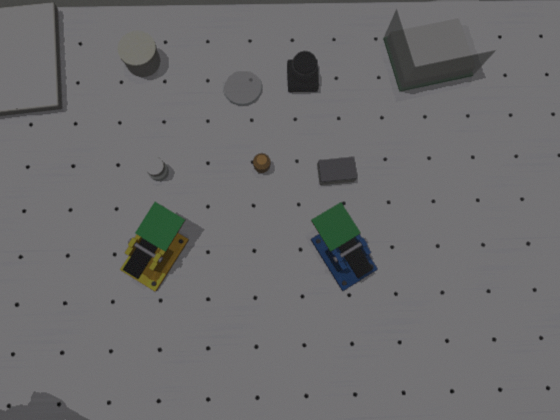

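The yellow stand is near (155,250) in the top view, with its green plate toward the upper right. The jar sits near (157,168). I'll zoom in for corner points.

```bash
python3 - <<'E'
import cv2
a=cv2.imread('pics/top0.png')[190:300,105:205];b=cv2.imread('pics/scene0.png')[230:320,325:445]
cv2.imwrite('pics/c1.png',cv2.convertScaleAbs(cv2.resize(a,None,fx=5.4,fy=5.4,interpolation=cv2.INTER_CUBIC),alpha=1.8))
cv2.imwrite('pics/c2.png',cv2.convertScaleAbs(cv2.resize(b,None,fx=6,fy=6,interpolation=cv2.INTER_CUBIC),alpha=1.6))
E
```

```text
(no output)
```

View pics/c1.png

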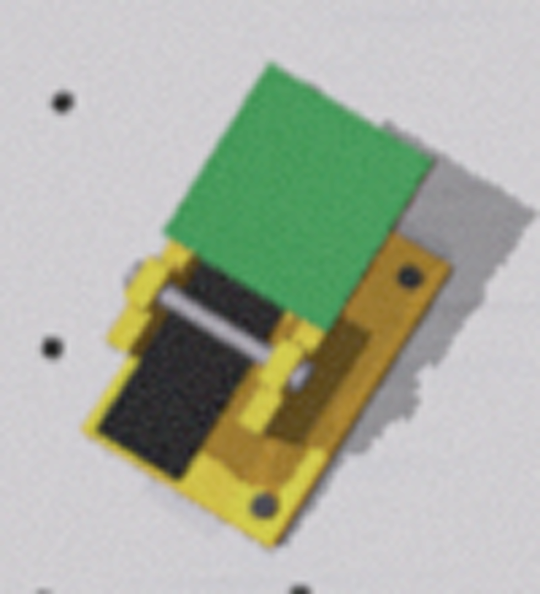

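View pics/c2.png

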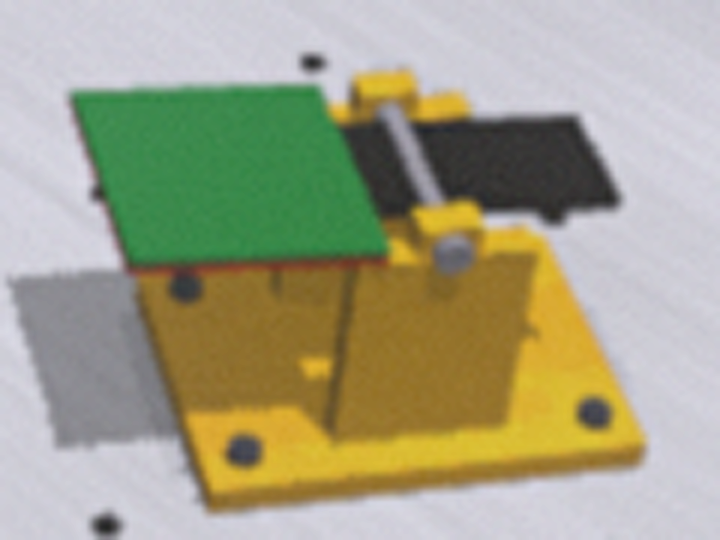

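```bash
cat > fit.py <<'E'
import numpy as np,cv2
from scipy.optimize import least_squares
from plant import camera_params
def flagpt(r,y,h,th): # r along plate, h above mid (green side)
    return np.array([r*np.cos(th)-h*np.sin(th),y,.085+r*np.sin(th)+h*np.cos(th)])
T=.0025
def model(p):
    x,y,yaw,th=p[:4]
    f=lambda r,yy:flagpt(r,yy,T,th)
    L={'top':[f(.092,.036),f(.092,-.036),f(.018,-.036),f(.018,.036),f(-.055,.018),f(-.055,-.018),[-.065,.045,.012],[-.065,-.045,.012],[.065,-.045,.012]],
       'scene':[f(.092,.036),f(.092,-.036),f(.018,-.036),f(.018,.036),f(-.055,-.018),f(-.055,.018),[.065,.045,.012],[-.065,.045,.012]]}
    R=np.array([[np.cos(yaw),-np.sin(yaw),0],[np.sin(yaw),np.cos(yaw),0],[0,0,1]])
    return {k:np.array(v)@R.T+[x,y,0] for k,v in L.items()}
obs={'top':np.array([(270,62),(435,160),(325,332),(165,230),(98,432),(182,478),(83,430),(272,548),(453,265)])/5.4+[105,190]-.4,
 'scene':np.array([(132,262),(72,93),(320,88),(387,255),(578,118),(618,205),(208,500),(642,450)])/6+[325,230]-.4}
def proj(n,P):
    c=camera_params(n);K=np.array([[c['fx'],0,c['cx']],[0,c['fy'],c['cy']],[0,0,1]])
    return cv2.projectPoints(np.asarray(P,float),c['rvec'],c['tvec'],K,None)[0][:,0]
def res(p):
    m=model(p);return np.concatenate([(proj(k,m[k])-obs[k]).ravel() for k in obs])
if __name__=='__main__':
    best=min((least_squares(res,[.5,.2,y0,.05],loss='soft_l1') for y0 in(-3,-1.5,0,1.5)),key=lambda r:r.cost)
    print(best.x,best.cost);print(res(best.x).reshape(-1,2).round(1).tolist())
    from scipy.spatial.transform import Rotation as R
    from plant import monitor
    s=monitor.state();q=np.array(s['tool_rot']);print(R.from_quat(q[[1,2,3,0]]).as_matrix().round(3))
E
python3 fit.py
```

```text
[ 0.5477395   0.21327236 -0.56443778  0.07287349] 12.022452365118664
[[-0.3, -0.6], [-0.5, -0.5], [-0.1, -0.2], [-0.9, 0.1], [-1.1, -0.7], [-1.3, 0.3], [-1.3, -0.4], [-0.7, -0.1], [-0.5, -0.5], [-1.1, -0.4], [-0.8, -0.7], [-0.8, -1.5], [0.4, -1.3], [-0.4, -1.5], [0.3, -2.2], [-0.2, -2.4], [1.1, -2.1]]
[[-0.929  0.371 -0.001]
 [ 0.371  0.929 -0.002]
 [ 0.    -0.002 -1.   ]]
```

Fit is good: residuals are about 1–2 px, and the sizes match. The yellow stand is at (0.548, 0.213), yaw −0.564, flag at about 0.07 rad. Plan:
1. Close the fingers and press the tail down.
2. Push the raised plate over from the +x side.
3. Press it flat.

```bash
cat > h.py <<'E'
import numpy as np,sys
from scipy.spatial.transform import Rotation as R
from plant import monitor
O=np.array([.548,.213]);yaw=-.564
u=np.array([np.cos(yaw),np.sin(yaw)]);v=np.array([-u[1],u[0]])
def state():
    s=monitor.state();q=np.array(s['tool_rot']);M=R.from_quat(q[[1,2,3,0]])
    p=np.array(s['tool_pos']);d=p[:2]-O
    print('t %.2f stand-frame mm'%s['time'],(1e3*np.array([d@u,d@v,p[2]])).round(1),'F(x\',y\',z)',np.round([s['contact_force'][:2]@u,s['contact_force'][:2]@v,s['contact_force'][2]],1),'w',round(s['gripper_width'],2))
    return p,M
def goal(a,b,z):  # mm
    p,M=state();t=np.append(O+a/1e3*u+b/1e3*v,z/1e3)
    G=R.from_matrix(np.column_stack([np.append(-u,0),np.append(v,0),[0,0,-1]]))
    print('d cm',(M.inv().apply(t-p)*100).round(2),'rv',(M.inv()*G).as_rotvec().round(3))
if __name__=='__main__':
    for k in range(1,len(sys.argv),3): goal(*map(float,sys.argv[k:k+3]))
E
python3 h.py -46 0 230
python3 - <<'E'
import sys;sys.path.insert(0,'.')
from plant import camera_params
import numpy as np
from fit import proj
from scipy.optimize import fsolve
for n,px,z in(('jar top',(156,164),.05),('objective',(262,160),.05),('blue',(344,252),.05)):
    print(n,fsolve(lambda q:proj('top',[[q[0],q[1],z]])[0]-px,[.6,.2]))
E
```

```text
t 0.10 stand-frame mm [-463.7  140.9  230.1] F(x',y',z) [ 0.3 -0.2  0.2] w 1.0
d cm [-38.48 -21.5    0.05] rv [-0.002 -0.     0.184]
jar top [0.73410809 0.20334523]
objective [ 0.73777219 -0.0224734 ]
blue [ 0.53592454 -0.18685382]
```

>>> play_rows(
  commands=[
    {"dx": -38.5,"dy": -21.5,"dz": 0,"rz": 0.184,"claw": 1},
    {"dx": -38.5,"dy": -21.5,"dz": 0,"rz": 0.184,"claw": 1},
    {"dx": -38.5,"dy": -21.5,"dz": 0,"rz": 0.184,"claw": 1},
    {"dx": -38.5,"dy": -21.5,"dz": 0,"rz": 0.184,"claw": 1},
    {"dx": -38.5,"dy": -21.5,"dz": 0,"rz": 0.184,"claw": 1},
  ],
)

```text
invalid input
```

```bash
python3 h.py -46 0 230
```

```text
t 0.10 stand-frame mm [-463.7  140.9  230.1] F(x',y',z) [ 0.3 -0.2  0.2] w 1.0
d cm [-38.48 -21.5    0.05] rv [-0.002 -0.     0.184]
```

>>> play_rows(
  commands=[
    {"dx": -38.5,"dy": -21.5,"dz": 0,"rx": 0,"ry": 0,"rz": 0.184,"claw": 1},
    {"dx": -38.5,"dy": -21.5,"dz": 0,"rx": 0,"ry": 0,"rz": 0.184,"claw": 1},
    {"dx": -38.5,"dy": -21.5,"dz": 0,"rx": 0,"ry": 0,"rz": 0.184,"claw": 1},
    {"dx": -38.5,"dy": -21.5,"dz": 0,"rx": 0,"ry": 0,"rz": 0.184,"claw": 1},
    {"dx": -38.5,"dy": -21.5,"dz": 0,"rx": 0,"ry": 0,"rz": 0.184,"claw": 1},
  ],
)

```text
time: 0.6
tool_pos: [0.3896, 0.3843, 0.2303]
tool_rot: [-0.0, 0.278, 0.961, -0.001]
contact_force: [0.8, -0.3, -0.5]
gripper_width: 0.144
```

```bash
python3 h.py -46 0 230
```

```text
t 0.60 stand-frame mm [-225.5   60.1  230.3] F(x',y',z) [ 0.8  0.2 -0.5] w 0.14
d cm [-17.94  -6.02   0.05] rv [-0.002 -0.     0.001]
```

>>> play_rows(
  commands=[
    {"dx": -17.9,"dy": -6,"dz": 0,"rx": 0,"ry": 0,"rz": 0,"claw": 1},
    {"dx": -17.9,"dy": -6,"dz": 0,"rx": 0,"ry": 0,"rz": 0,"claw": 1},
    {"dx": -17.9,"dy": -6,"dz": 0,"rx": 0,"ry": 0,"rz": 0,"claw": 1},
    {"dx": -17.9,"dy": -6,"dz": 4,"rx": 0,"ry": 0,"rz": 0,"claw": 1},
    {"dx": -17.9,"dy": -6,"dz": 8,"rx": 0,"ry": 0,"rz": 0,"claw": 1},
  ],
)

```text
time: 1.1
tool_pos: [0.513, 0.2353, 0.1525]
tool_rot: [0.003, 0.28, 0.96, 0.0]
contact_force: [0.5, 0.9, 0.3]
gripper_width: -0.003
```

```bash
python3 h.py -46 0 100; python3 -c "
from plant import grab_frame
import cv2
for n in('scene','wrist'): cv2.imwrite(f'pics/{n}1.png',grab_frame(n))"
```

```text
t 1.10 stand-frame mm [-4.150e+01  1.000e-01  1.525e+02] F(x',y',z) [-0.1  1.   0.3] w -0.0
d cm [ 0.48 -0.03  5.25] rv [ 0.002  0.005 -0.004]
```

View pics/scene1.png

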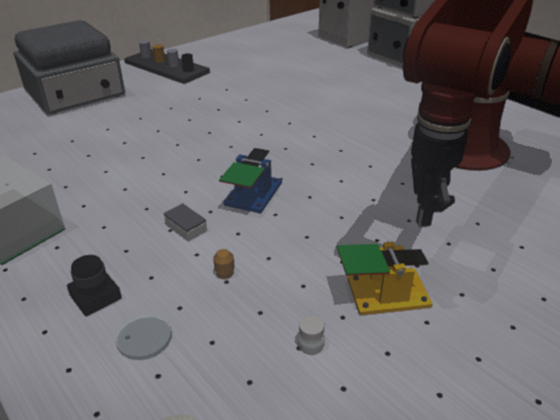

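View pics/wrist1.png

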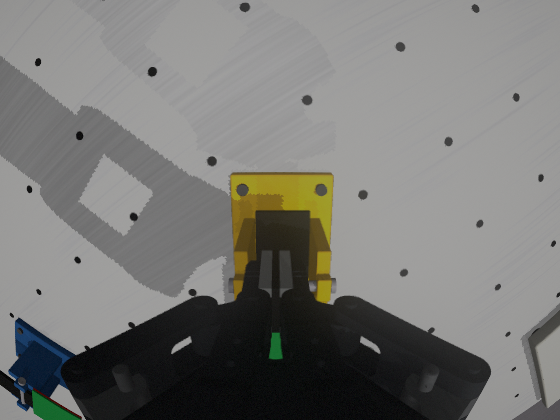

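Wrist view: the fingers are centred over the tail at about (280,240), between the cheeks, as computed. Lowering to press the tail.

>>> play_rows(
  commands=[
    {"dx": 0.5,"dy": 0,"dz": 2.5,"rx": 0,"ry": 0,"rz": 0,"claw": 1},
    {"dx": 0.5,"dy": 0,"dz": 5,"rx": 0,"ry": 0,"rz": 0,"claw": 1},
    {"dx": 0.5,"dy": 0,"dz": 5.5,"rx": 0,"ry": 0,"rz": 0,"claw": 1},
    {"dx": 0.5,"dy": 0,"dz": 6.5,"rx": 0,"ry": 0,"rz": 0,"claw": 1},
    {"dx": 0.5,"dy": 0,"dz": 7.5,"rx": 0,"ry": 0,"rz": 0,"claw": 1},
  ],
)

```text
time: 1.7
tool_pos: [0.501, 0.2382, 0.0699]
tool_rot: [-0.004, 0.279, 0.96, -0.004]
contact_force: [0.5, 0.1, 1.4]
gripper_width: -0.001
```

```bash
python3 h.py -46 0 60 -44 0 42
```

```text
t 1.70 stand-frame mm [-53.2  -3.8  69.9] F(x',y',z) [0.3 0.4 1.4] w -0.0
d cm [-0.73  0.39  0.98] rv [-0.01  -0.006 -0.001]
t 1.70 stand-frame mm [-53.2  -3.8  69.9] F(x',y',z) [0.3 0.4 1.4] w -0.0
d cm [-0.94  0.41  2.78] rv [-0.01  -0.006 -0.001]
```

>>> play_rows(
  commands=[
    {"dx": -0.8,"dy": 0.4,"dz": 0.5,"rx": 0,"ry": 0,"rz": 0,"claw": 1},
    {"dx": -0.8,"dy": 0.4,"dz": 1,"rx": 0,"ry": 0,"rz": 0,"claw": 1},
    {"dx": -0.8,"dy": 0.4,"dz": 1.5,"rx": 0,"ry": 0,"rz": 0,"claw": 1},
    {"dx": -0.9,"dy": 0.4,"dz": 2.0,"rx": 0,"ry": 0,"rz": 0,"claw": 1},
    {"dx": -0.9,"dy": 0.4,"dz": 2.3,"rx": 0,"ry": 0,"rz": 0,"claw": 1},
  ],
)

```text
time: 2.2
tool_pos: [0.5104, 0.2366, 0.0464]
tool_rot: [-0.005, 0.279, 0.96, -0.004]
contact_force: [-0.9, 0.7, 0.7]
gripper_width: -0.0
```

```bash
python3 h.py -44 0 42;  python3 -c "
from plant import grab_frame
import cv2
for n in('scene',): cv2.imwrite(f'pics/{n}2.png',cv2.resize(grab_frame(n)[130:340,280:500],None,fx=2.5,fy=2.5))"
```

```text
t 2.20 stand-frame mm [-44.4  -0.2  46.4] F(x',y',z) [-1.2  0.1  0.7] w -0.0
d cm [-0.04  0.02  0.44] rv [-0.01  -0.007 -0.001]
```

View pics/scene2.png

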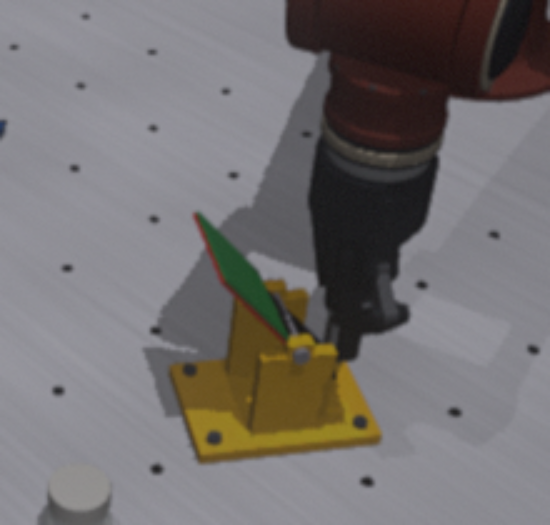

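The plate is now raised to roughly 45–50°, the stand hasn't moved, and there's clearance to the gripper. I'll go a bit deeper and further in.

>>> play_rows(
  commands=[
    {"dx": 0,"dy": 0,"dz": 0.5,"rx": 0,"ry": 0,"rz": 0,"claw": 1},
    {"dx": -0.3,"dy": 0,"dz": 0.9,"rx": 0,"ry": 0,"rz": 0,"claw": 1},
    {"dx": -0.6,"dy": 0,"dz": 1.2,"rx": 0,"ry": 0,"rz": 0,"claw": 1},
    {"dx": -0.9,"dy": 0,"dz": 1.4,"rx": 0,"ry": 0,"rz": 0,"claw": 1},
    {"dx": -1.2,"dy": 0,"dz": 1.5,"rx": 0,"ry": 0,"rz": 0,"claw": 1},
  ],
)

```text
time: 2.75
tool_pos: [0.5171, 0.2308, 0.0294]
tool_rot: [-0.008, 0.279, 0.96, -0.004]
contact_force: [-9.9, 5.8, 3.0]
gripper_width: 0.004
```

```bash
python3 h.py -60 0 34;  python3 -c "
from plant import grab_frame
import cv2
for n in('scene',): cv2.imwrite(f'pics/{n}3.png',cv2.resize(grab_frame(n)[130:340,280:500],None,fx=2.5,fy=2.5))"
```

```text
t 2.75 stand-frame mm [-35.6  -1.5  29.4] F(x',y',z) [-11.5  -0.4   3. ] w 0.0
d cm [ 2.45  0.14 -0.43] rv [-0.013 -0.014 -0.001]
```

View pics/scene3.png

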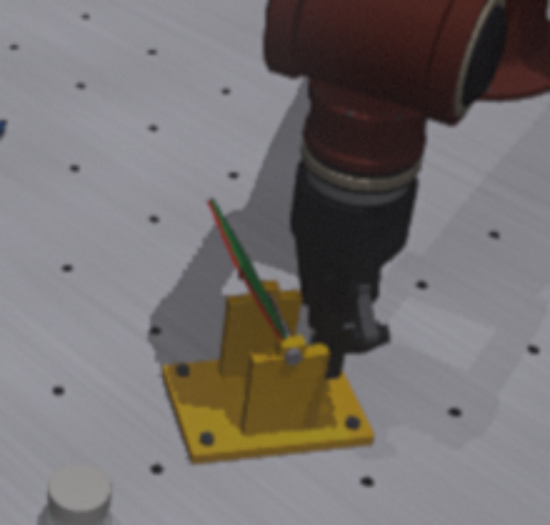

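The stand slid about 5–6 mm toward +x: the foot corner moved ~7 px in the zoomed view, and I read 11.5 N sideways. I'll back off straight away, then measure.

>>> play_rows(
  commands=[
    {"dx": 1,"dy": 0,"dz": 0,"rx": 0,"ry": 0,"rz": 0,"claw": 1},
    {"dx": 2.5,"dy": 0,"dz": 0,"rx": 0,"ry": 0,"rz": 0,"claw": 1},
    {"dx": 4,"dy": 0,"dz": -2,"rx": 0,"ry": 0,"rz": 0,"claw": 1},
    {"dx": 5,"dy": 0,"dz": -6,"rx": 0,"ry": 0,"rz": 0,"claw": 1},
    {"dx": 6,"dy": 0,"dz": -10,"rx": 0,"ry": 0,"rz": 0,"claw": 1},
  ],
)

```text
time: 3.3
tool_pos: [0.4667, 0.2633, 0.13]
tool_rot: [-0.009, 0.279, 0.96, -0.005]
contact_force: [0.7, -0.3, 0.7]
gripper_width: 0.001
```

>>> play_rows(
  commands=[
    {"dx": 4,"dy": 0,"dz": -5,"rx": 0,"ry": 0,"rz": 0,"claw": 1},
    {"dx": 8,"dy": 0,"dz": -8,"rx": 0,"ry": 0,"rz": 0,"claw": 1},
    {"dx": 12,"dy": 0,"dz": -9,"rx": 0,"ry": 0,"rz": 0,"claw": 1},
    {"dx": 14,"dy": 0,"dz": -9,"rx": 0,"ry": 0,"rz": 0,"claw": 1},
  ],
)

```text
time: 3.7
tool_pos: [0.3489, 0.341, 0.2259]
tool_rot: [-0.007, 0.278, 0.961, -0.002]
contact_force: [-0.5, 0.3, 0.7]
gripper_width: 0.001
```

```bash
python3 h.py -60 0 34;  python3 - <<'E'
from plant import grab_frame
import cv2
for n in('scene','top'): cv2.imwrite(f'pics/{n}4.png',grab_frame(n))
a=cv2.imread('pics/top4.png')[190:300,105:205];b=cv2.imread('pics/scene4.png')[230:320,325:445]
cv2.imwrite('pics/d1.png',cv2.convertScaleAbs(cv2.resize(a,None,fx=5.4,fy=5.4,interpolation=cv2.INTER_CUBIC),alpha=1.8))
cv2.imwrite('pics/d2.png',cv2.convertScaleAbs(cv2.resize(b,None,fx=6,fy=6,interpolation=cv2.INTER_CUBIC),alpha=1.6))
E
```

```text
t 3.70 stand-frame mm [-236.7    1.7  225.9] F(x',y',z) [-0.6  0.   0.7] w 0.0
d cm [-17.9   -0.03  18.98] rv [-0.008 -0.012  0.001]
```

View pics/d1.png

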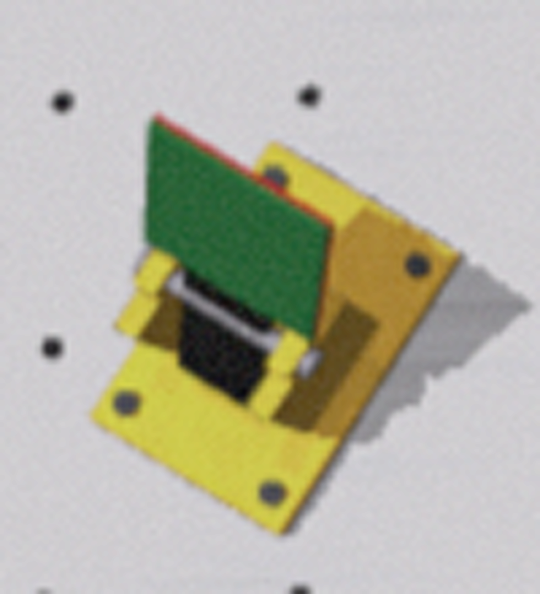

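View pics/d2.png

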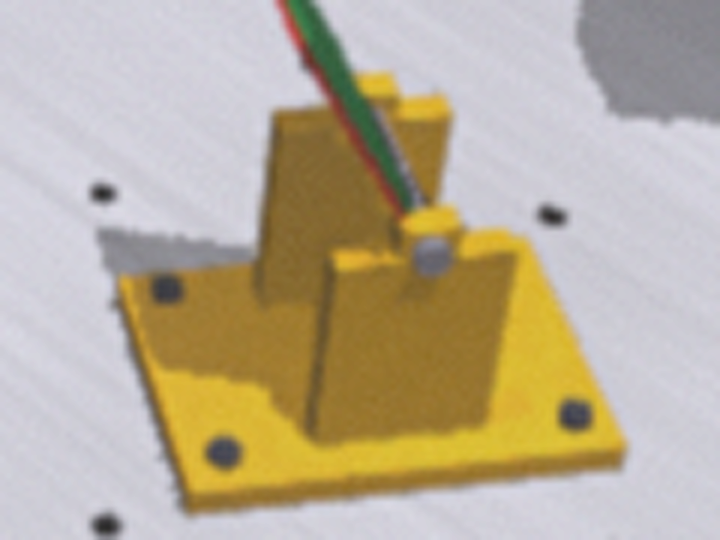

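```bash
cat > fit2.py <<'E'
import numpy as np
from scipy.optimize import least_squares
from fit import proj,flagpt,T
def foot(p,pts):
    x,y,yaw=p[:3];R=np.array([[np.cos(yaw),-np.sin(yaw),0],[np.sin(yaw),np.cos(yaw),0],[0,0,1]])
    return np.array(pts)@R.T+[x,y,0]
def fit(top,scene):
    # dict corner->crop px ; top crop scale5.4 off(105,190), scene scale 6 off (325,230)
    def res(p):
        r=[]
        for n,o,s,off in(('top',top,5.4,[105,190]),('scene',scene,6,[325,230])):
            if not o: continue
            P=foot(p,[(a*.065,b*.045,.012) for a,b in o]);r.append((proj(n,P)-(np.array(list(o.values()))/s+off-.4)).ravel())
        return np.concatenate(r)
    b=least_squares(res,[.548,.213,-.564],loss='soft_l1');return b.x,res(b.x).reshape(-1,2).round(1).tolist()
if __name__=='__main__':
    a={(-1,1):(83,430),(-1,-1):(272,548),(1,-1):(453,265)};c={(1,1):(208,500),(-1,1):(642,450)}
    a2={(-1,1):(93,412),(-1,-1):(283,535),(1,-1):(462,255)};c2={(1,1):(187,497),(-1,1):(627,447)}
    p,r=fit(a,c);q,r2=fit(a2,c2);print(p,r);print(q,r2)
    u=np.array([np.cos(p[2]),np.sin(p[2])]);v=np.array([-u[1],u[0]]);d=(q-p)[:2];print('shift mm',d@u*1e3,d@v*1e3,'dyaw',q[2]-p[2])
    a2[(1,1)]=(273,142);print(fit(a2,c2))
E
python3 fit2.py
```

```text
[ 0.54804399  0.21262001 -0.5585726 ] [[-0.9, -0.3], [-0.1, -0.3], [-0.3, -0.9], [-0.4, -2.3], [0.8, -2.4]]
[ 0.55294169  0.20937073 -0.5630722 ] [[-1.2, 0.5], [-0.7, -0.3], [-0.4, -1.2], [-0.5, -1.6], [-0.1, -1.5]]
shift mm 5.875348009303979 -0.15976769886344314 dyaw -0.004499597470727035
(array([ 0.55227512,  0.20907859, -0.56711553]), [[-1.1, 0.7], [-0.7, 0.0], [-0.2, -0.7], [-0.2, -1.0], [-0.5, -2.0], [-0.1, -1.6]])
```

>>> play_rows(
  commands=[
    {"dx": -5,"dy": 0,"dz": -4,"rx": 0,"ry": 0,"rz": 0,"claw": 1},
    {"dx": -10,"dy": 0,"dz": -4,"rx": 0,"ry": 0,"rz": 0,"claw": 1},
    {"dx": -15,"dy": 0,"dz": -4,"rx": 0,"ry": 0,"rz": 0,"claw": 1},
    {"dx": -20,"dy": 0,"dz": -4,"rx": 0,"ry": 0,"rz": 0,"claw": 1},
    {"dx": -25,"dy": 0,"dz": -4,"rx": 0,"ry": 0,"rz": 0,"claw": 1},
  ],
)

```text
time: 4.3
tool_pos: [0.5534, 0.2111, 0.2595]
tool_rot: [-0.008, 0.277, 0.961, -0.004]
contact_force: [0.7, 1.6, 0.2]
gripper_width: 0.001
```

```bash
python3 h.py 120 0 260
```

```text
t 4.30 stand-frame mm [  5.6   1.3 259.5] F(x',y',z) [-0.3  1.8  0.2] w 0.0
d cm [-11.44  -0.17  -0.2 ] rv [-0.013 -0.013  0.003]
```

>>> play_rows(
  commands=[
    {"dx": -5,"dy": -0.1,"dz": 0,"rx": -0.013,"ry": -0.013,"rz": 0,"claw": 1},
    {"dx": -10,"dy": -0.1,"dz": 0,"rx": -0.013,"ry": -0.013,"rz": 0,"claw": 1},
    {"dx": -11.5,"dy": -0.1,"dz": 4,"rx": -0.013,"ry": -0.013,"rz": 0,"claw": 1},
    {"dx": -11.5,"dy": -0.1,"dz": 9,"rx": -0.013,"ry": -0.013,"rz": 0,"claw": 1},
    {"dx": -11.5,"dy": -0.1,"dz": 13,"rx": -0.013,"ry": -0.013,"rz": 0,"claw": 1},
  ],
)

```text
time: 4.8
tool_pos: [0.6474, 0.147, 0.1243]
tool_rot: [-0.001, 0.278, 0.961, -0.001]
contact_force: [0.3, 0.3, -0.8]
gripper_width: 0.002
```

>>> play_rows(
  commands=[
    {"dx": 0,"dy": 0,"dz": 0,"rx": 0,"ry": 0,"rz": 0,"claw": 1},
  ],
)

```text
time: 4.9
tool_pos: [0.6422, 0.1456, 0.1155]
tool_rot: [-0.008, 0.278, 0.96, -0.004]
contact_force: [-2.0, -0.0, -0.7]
gripper_width: 0.001
```

```bash
python3 h.py 60 0 128 -6 0 128;  python3 -c "
from plant import grab_frame
import cv2
for n in('scene',): cv2.imwrite(f'pics/{n}5.png',cv2.resize(grab_frame(n)[130:340,260:480],None,fx=2.5,fy=2.5))"
```

```text
t 4.90 stand-frame mm [115.7  -6.6 115.5] F(x',y',z) [-1.7 -1.1 -0.7] w 0.0
d cm [ 5.58  0.64 -1.19] rv [-0.011 -0.013  0.   ]
t 4.90 stand-frame mm [115.7  -6.6 115.5] F(x',y',z) [-1.7 -1.1 -0.7] w 0.0
d cm [12.18  0.64 -1.1 ] rv [-0.011 -0.013  0.   ]
```

View pics/scene5.png

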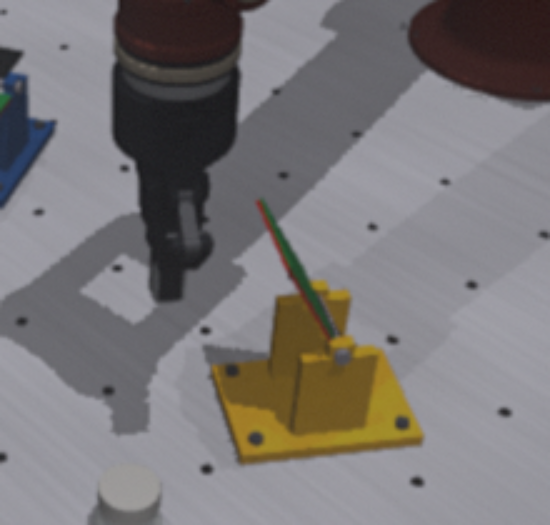

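The fingers are on the plate's +x side and clear of it, with the jar well below. Now a steady inward push.

>>> play_rows(
  commands=[
    {"dx": 2,"dy": 0.6,"dz": -1,"rx": 0,"ry": 0,"rz": 0,"claw": 1},
    {"dx": 4,"dy": 0.6,"dz": -1,"rx": 0,"ry": 0,"rz": 0,"claw": 1},
    {"dx": 5,"dy": 0.6,"dz": -1,"rx": 0,"ry": 0,"rz": 0,"claw": 1},
    {"dx": 6,"dy": 0.6,"dz": -1.2,"rx": 0,"ry": 0,"rz": 0,"claw": 1},
    {"dx": 7,"dy": 0.6,"dz": -1.2,"rx": 0,"ry": 0,"rz": 0,"claw": 1},
  ],
)

```text
time: 5.45
tool_pos: [0.589, 0.189, 0.1341]
tool_rot: [-0.004, 0.278, 0.961, -0.002]
contact_force: [0.4, -0.9, 1.4]
gripper_width: 0.004
```

```bash
python3 h.py -6 0 130;  python3 -c "
from plant import grab_frame
import cv2
for n in('scene',): cv2.imwrite(f'pics/{n}6.png',cv2.resize(grab_frame(n)[130:340,260:480],None,fx=2.5,fy=2.5))"
```

```text
t 5.45 stand-frame mm [ 47.5   1.7 134.1] F(x',y',z) [ 0.9 -0.6  1.4] w 0.0
d cm [ 5.35 -0.16  0.44] rv [-0.006 -0.006  0.   ]
```

View pics/scene6.png

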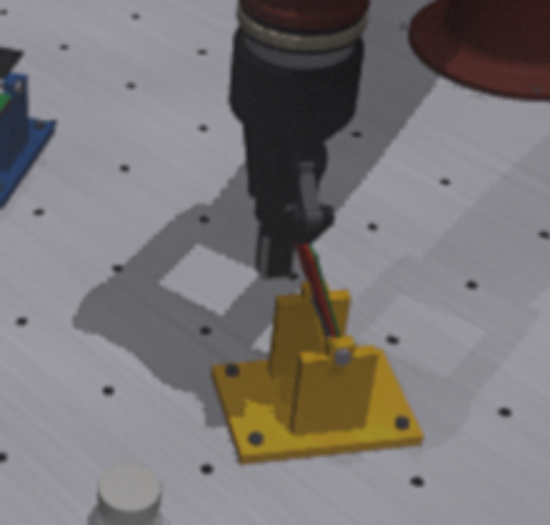

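The plate is turning and the foot corners are unchanged at (213,367) and (242,462). I'll keep pushing.

>>> play_rows(
  commands=[
    {"dx": 1,"dy": 0,"dz": 0.3,"rx": 0,"ry": 0,"rz": 0,"claw": 1},
    {"dx": 2.2,"dy": 0,"dz": 0.4,"rx": 0,"ry": 0,"rz": 0,"claw": 1},
    {"dx": 3.4,"dy": 0,"dz": 0.4,"rx": 0,"ry": 0,"rz": 0,"claw": 1},
    {"dx": 4.6,"dy": 0,"dz": 0.4,"rx": 0,"ry": 0,"rz": 0,"claw": 1},
    {"dx": 5.5,"dy": 0,"dz": 0.4,"rx": 0,"ry": 0,"rz": 0,"claw": 1},
  ],
)

```text
time: 6.0
tool_pos: [0.5406, 0.2193, 0.13]
tool_rot: [-0.005, 0.278, 0.961, -0.002]
contact_force: [1.0, 0.4, -0.1]
gripper_width: 0.006
```

```bash
python3 h.py 85 0 130;  python3 -c "
from plant import grab_frame
import cv2
for n in('scene',): cv2.imwrite(f'pics/{n}7.png',cv2.resize(grab_frame(n)[130:340,260:480],None,fx=2.5,fy=2.5))"
```

```text
t 6.00 stand-frame mm [ -9.6   1.4 130. ] F(x',y',z) [ 0.7  0.9 -0.1] w 0.01
d cm [-9.46 -0.15 -0.07] rv [-0.006 -0.008  0.001]
```

View pics/scene7.png

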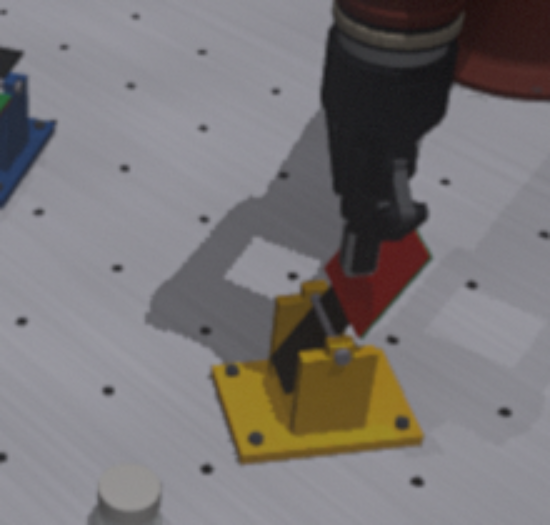

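The flag is past upright with its red face showing, and the stand didn't move in this push. With the space above the +x side free, I'll nudge the foot back by the ~6 mm I displaced it, then finish the flag.

>>> play_rows(
  commands=[
    {"dx": -4,"dy": -0.15,"dz": -1,"rx": 0,"ry": 0,"rz": 0,"claw": 1},
    {"dx": -8,"dy": -0.15,"dz": -1,"rx": 0,"ry": 0,"rz": 0,"claw": 1},
    {"dx": -11,"dy": -0.15,"dz": 0,"rx": 0,"ry": 0,"rz": 0,"claw": 1},
    {"dx": -11,"dy": -0.15,"dz": 3,"rx": 0,"ry": 0,"rz": 0,"claw": 1},
    {"dx": -11,"dy": -0.15,"dz": 6,"rx": 0,"ry": 0,"rz": 0,"claw": 1},
  ],
)

```text
time: 6.55
tool_pos: [0.6314, 0.1591, 0.0667]
tool_rot: [-0.006, 0.278, 0.961, -0.002]
contact_force: [0.2, 0.1, -0.5]
gripper_width: -0.002
```

>>> play_rows(
  commands=[
    {"dx": 0,"dy": 0,"dz": 0,"rx": 0,"ry": 0,"rz": 0,"claw": 1},
  ],
)

```text
time: 6.65
tool_pos: [0.6268, 0.1582, 0.0598]
tool_rot: [-0.011, 0.278, 0.96, -0.005]
contact_force: [-1.0, 0.6, -0.9]
gripper_width: -0.001
```

```bash
python3 h.py 98 0 6
```

```text
t 6.65 stand-frame mm [95.9 -4.2 59.8] F(x',y',z) [-1.1 -0.  -0.9] w -0.0
d cm [-0.32  0.5   5.37] rv [-0.015 -0.019 -0.   ]
```

>>> play_rows(
  commands=[
    {"dx": -0.3,"dy": 0.5,"dz": 1.5,"rx": -0.015,"ry": -0.019,"rz": 0,"claw": 1},
    {"dx": -0.3,"dy": 0.5,"dz": 3,"rx": -0.015,"ry": -0.019,"rz": 0,"claw": 1},
    {"dx": -0.3,"dy": 0.5,"dz": 4.2,"rx": -0.015,"ry": -0.019,"rz": 0,"claw": 1},
    {"dx": -0.3,"dy": 0.5,"dz": 5.0,"rx": -0.015,"ry": -0.019,"rz": 0,"claw": 1},
    {"dx": -0.3,"dy": 0.5,"dz": 5.2,"rx": -0.015,"ry": -0.019,"rz": 0,"claw": 1},
  ],
)

```text
time: 7.15
tool_pos: [0.6301, 0.1606, 0.0068]
tool_rot: [-0.001, 0.278, 0.96, -0.0]
contact_force: [0.4, -0.3, -0.1]
gripper_width: 0.001
```

```bash
python3 h.py 86 0 6 76 0 6;  python3 -c "
from plant import grab_frame
import cv2
for n in('scene',): cv2.imwrite(f'pics/{n}8.png',cv2.resize(grab_frame(n)[130:340,260:480],None,fx=2.5,fy=2.5))"
```

```text
t 7.15 stand-frame mm [97.4 -0.3  6.8] F(x',y',z) [ 0.5 -0.  -0.1] w 0.0
d cm [1.14 0.03 0.08] rv [-0.001 -0.001 -0.   ]
t 7.15 stand-frame mm [97.4 -0.3  6.8] F(x',y',z) [ 0.5 -0.  -0.1] w 0.0
d cm [2.14 0.03 0.08] rv [-0.001 -0.001 -0.   ]
```

View pics/scene8.png

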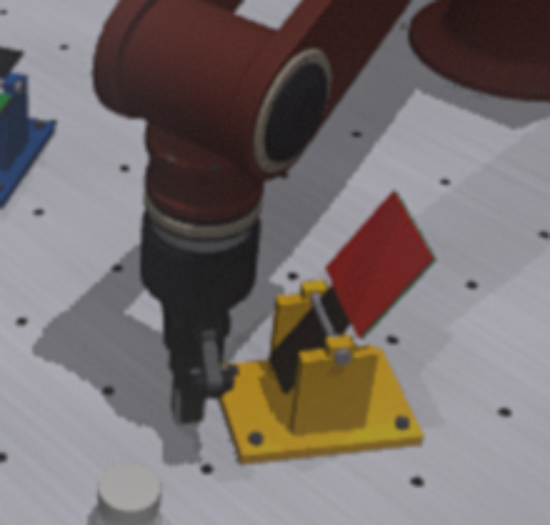

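>>> play_rows(
  commands=[
    {"dx": 0.6,"dy": 0,"dz": 0,"rx": 0,"ry": 0,"rz": 0,"claw": 1},
    {"dx": 1.0,"dy": 0,"dz": 0,"rx": 0,"ry": 0,"rz": 0,"claw": 1},
    {"dx": 1.2,"dy": 0,"dz": 0,"rx": 0,"ry": 0,"rz": 0,"claw": 1},
    {"dx": 1.4,"dy": 0,"dz": 0,"rx": 0,"ry": 0,"rz": 0,"claw": 1},
    {"dx": 1.5,"dy": 0,"dz": 0,"rx": 0,"ry": 0,"rz": 0,"claw": 1},
  ],
)

```text
time: 7.7
tool_pos: [0.6177, 0.1689, 0.0075]
tool_rot: [-0.0, 0.278, 0.961, -0.0]
contact_force: [0.1, -0.3, -0.4]
gripper_width: -0.001
```

```bash
python3 h.py 76 0 6
```

```text
t 7.70 stand-frame mm [82.5  0.   7.5] F(x',y',z) [ 0.2 -0.3 -0.4] w -0.0
d cm [ 0.65 -0.    0.15] rv [-0.001 -0.001  0.   ]
```

>>> play_rows(
  commands=[
    {"dx": 0.1,"dy": 0,"dz": 0.1,"rx": 0,"ry": 0,"rz": 0,"claw": 1},
    {"dx": 0.2,"dy": 0,"dz": 0.1,"rx": 0,"ry": 0,"rz": 0,"claw": 1},
    {"dx": 0.3,"dy": 0,"dz": 0.1,"rx": 0,"ry": 0,"rz": 0,"claw": 1},
    {"dx": 0.4,"dy": 0,"dz": 0.1,"rx": 0,"ry": 0,"rz": 0,"claw": 1},
  ],
)

```text
time: 8.1
tool_pos: [0.6158, 0.1701, 0.0068]
tool_rot: [0.002, 0.278, 0.961, -0.0]
contact_force: [5.4, -3.8, -3.4]
gripper_width: 0.002
```

```bash
python3 h.py 76 0 6;  python3 - <<'E'
from plant import grab_frame
import cv2
for n in('scene','top'): cv2.imwrite(f'pics/{n}9.png',grab_frame(n))
b=cv2.imread('pics/scene9.png')[230:320,325:445]
cv2.imwrite('pics/e2.png',cv2.convertScaleAbs(cv2.resize(b,None,fx=6,fy=6,interpolation=cv2.INTER_CUBIC),alpha=1.6))
E
```

```text
t 8.10 stand-frame mm [80.3  0.   6.8] F(x',y',z) [ 6.6 -0.3 -3.4] w 0.0
d cm [ 0.43 -0.    0.07] rv [0.    0.003 0.   ]
```

View pics/e2.png

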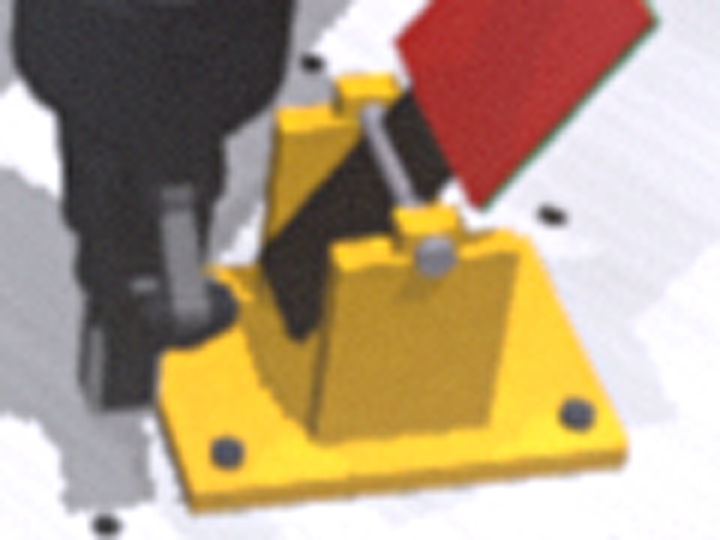

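>>> play_rows(
  commands=[
    {"dx": 0.3,"dy": 0,"dz": 0,"rx": 0,"ry": 0,"rz": 0,"claw": 1},
    {"dx": 0.4,"dy": 0,"dz": 0,"rx": 0,"ry": 0,"rz": 0,"claw": 1},
    {"dx": 0.5,"dy": 0,"dz": 0,"rx": 0,"ry": 0,"rz": 0,"claw": 1},
    {"dx": 0.55,"dy": 0,"dz": 0,"rx": 0,"ry": 0,"rz": 0,"claw": 1},
  ],
)

```text
time: 8.6
tool_pos: [0.6125, 0.1721, 0.0068]
tool_rot: [0.003, 0.278, 0.96, -0.001]
contact_force: [6.0, -2.5, -3.3]
gripper_width: -0.002
```

```bash
cat > look.py <<'E'
import sys,cv2
from plant import grab_frame
k=sys.argv[1]
for n in('scene','top'): cv2.imwrite(f'pics/{n}{k}.png',grab_frame(n))
a=cv2.imread(f'pics/top{k}.png')[190:300,105:205];b=cv2.imread(f'pics/scene{k}.png')[230:320,325:445]
cv2.imwrite(f'pics/t{k}.png',cv2.convertScaleAbs(cv2.resize(a,None,fx=5.4,fy=5.4,interpolation=cv2.INTER_CUBIC),alpha=1.8))
cv2.imwrite(f'pics/s{k}.png',cv2.convertScaleAbs(cv2.resize(b,None,fx=6,fy=6,interpolation=cv2.INTER_CUBIC),alpha=1.6))
E
python3 h.py 76 0 6; python3 look.py 10; python3 h.py 76 0 6 | head -1
```

```text
t 8.60 stand-frame mm [76.3 -0.1  6.8] F(x',y',z) [ 6.4  1.1 -3.3] w -0.0
d cm [0.03 0.01 0.08] rv [ 0.001  0.007 -0.   ]
t 8.70 stand-frame mm [76.2 -0.1  6.8] F(x',y',z) [ 5.3  0.  -3.2] w -0.0
```

View pics/s10.png

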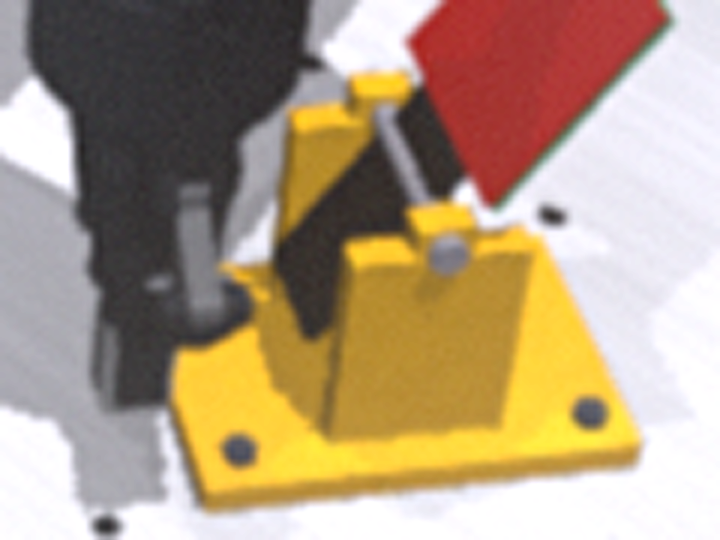

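Scene-crop bolts are now at (240,450) and (590,412), against the originals at (244,450) and (594,412). That leaves about 1 mm.

>>> play_rows(
  commands=[
    {"dx": 0.25,"dy": 0,"dz": 0,"rx": 0,"ry": 0,"rz": 0,"claw": 1},
    {"dx": 0.3,"dy": 0,"dz": 0,"rx": 0,"ry": 0,"rz": 0,"claw": 1},
    {"dx": 0.3,"dy": 0,"dz": 0,"rx": 0,"ry": 0,"rz": 0,"claw": 1},
  ],
)

```text
time: 9.0
tool_pos: [0.6111, 0.1728, 0.0068]
tool_rot: [0.005, 0.278, 0.96, -0.001]
contact_force: [5.1, -3.4, -5.1]
gripper_width: -0.001
```

```bash
python3 h.py 76 0 6; python3 look.py 11; python3 h.py 76 0 6 | head -1
```

```text
t 9.00 stand-frame mm [74.8 -0.2  6.8] F(x',y',z) [ 6.1 -0.2 -5.1] w -0.0
d cm [-0.12  0.02  0.08] rv [ 0.001  0.01  -0.   ]
t 9.10 stand-frame mm [74.8 -0.2  6.8] F(x',y',z) [ 6.2 -0.2 -3.4] w -0.0
```

View pics/s11.png

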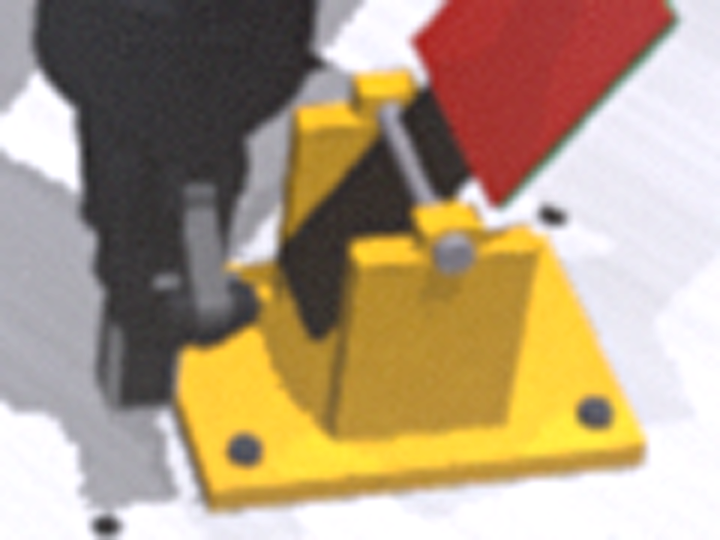

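The bolts are back at (245,450) and (595,412), so the stand is restored to within about 0.5 mm. Next: withdraw, rise, and sweep the flag down onto the −x side.

>>> play_rows(
  commands=[
    {"dx": -1.5,"dy": 0,"dz": 0,"rx": 0,"ry": 0,"rz": 0,"claw": 1},
    {"dx": -2.5,"dy": 0,"dz": -3,"rx": 0,"ry": 0,"rz": 0,"claw": 1},
    {"dx": -2.5,"dy": 0,"dz": -8,"rx": 0,"ry": 0,"rz": 0,"claw": 1},
    {"dx": -2.5,"dy": 0,"dz": -13,"rx": 0,"ry": 0,"rz": 0,"claw": 1},
    {"dx": -1,"dy": 0,"dz": -14,"rx": 0,"ry": 0,"rz": 0,"claw": 1},
  ],
)

```text
time: 9.6
tool_pos: [0.6239, 0.1677, 0.1559]
tool_rot: [0.011, 0.279, 0.96, 0.002]
contact_force: [0.6, -0.2, 1.1]
gripper_width: 0.0
```

```bash
python3 h.py 20 0 135 -10 0 132
```

```text
t 9.60 stand-frame mm [ 88.4   2.3 155.9] F(x',y',z) [0.6 0.1 1.1] w 0.0
d cm [ 6.88 -0.26  1.95] rv [ 0.01   0.02  -0.002]
t 9.60 stand-frame mm [ 88.4   2.3 155.9] F(x',y',z) [0.6 0.1 1.1] w 0.0
d cm [ 9.89 -0.27  2.19] rv [ 0.01   0.02  -0.002]
```

>>> play_rows(
  commands=[
    {"dx": 3.5,"dy": -0.2,"dz": 1,"rx": 0.01,"ry": 0.02,"rz": 0,"claw": 1},
    {"dx": 6.9,"dy": -0.3,"dz": 2,"rx": 0.01,"ry": 0.02,"rz": 0,"claw": 1},
    {"dx": 9,"dy": -0.3,"dz": 2.2,"rx": 0.01,"ry": 0.02,"rz": 0,"claw": 1},
    {"dx": 10.5,"dy": -0.3,"dz": 2.4,"rx": 0.01,"ry": 0.02,"rz": 0,"claw": 1},
    {"dx": 11.9,"dy": -0.3,"dz": 2.8,"rx": 0.01,"ry": 0.02,"rz": 0,"claw": 1},
  ],
)

```text
time: 10.1
tool_pos: [0.5228, 0.2292, 0.126]
tool_rot: [0.001, 0.279, 0.96, 0.0]
contact_force: [0.4, -0.9, 0.0]
gripper_width: -0.005
```

```bash
python3 h.py -45 0 112 -50 0 98 -50 0 89; python3 look.py 12
```

```text
t 10.10 stand-frame mm [-30.    0.2 126. ] F(x',y',z) [ 0.8 -0.6  0. ] w -0.0
d cm [ 1.5  -0.02  1.4 ] rv [ 0.001  0.001 -0.002]
t 10.10 stand-frame mm [-30.    0.2 126. ] F(x',y',z) [ 0.8 -0.6  0. ] w -0.0
d cm [ 2.   -0.03  2.8 ] rv [ 0.001  0.001 -0.002]
t 10.10 stand-frame mm [-30.    0.2 126. ] F(x',y',z) [ 0.8 -0.6  0. ] w -0.0
d cm [ 2.01 -0.03  3.7 ] rv [ 0.001  0.001 -0.002]
```

View pics/scene12.png

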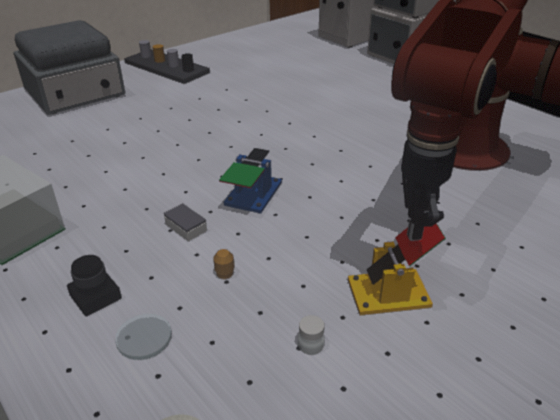

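Going well: the plate is well past upright at (420,243). Now pressing down along the arc.

>>> play_rows(
  commands=[
    {"dx": 0.8,"dy": 0,"dz": 0.6,"rx": 0,"ry": 0,"rz": 0,"claw": 1},
    {"dx": 1.5,"dy": 0,"dz": 1.4,"rx": 0,"ry": 0,"rz": 0,"claw": 1},
    {"dx": 1.9,"dy": 0,"dz": 2.2,"rx": 0,"ry": 0,"rz": 0,"claw": 1},
    {"dx": 2,"dy": 0,"dz": 2.9,"rx": 0,"ry": 0,"rz": 0,"claw": 1},
    {"dx": 2,"dy": 0,"dz": 3.4,"rx": 0,"ry": 0,"rz": 0,"claw": 1},
  ],
)

```text
time: 10.7
tool_pos: [0.504, 0.2399, 0.0897]
tool_rot: [-0.001, 0.279, 0.96, -0.001]
contact_force: [-0.2, 0.2, 1.2]
gripper_width: -0.002
```

```bash
python3 h.py -50 0 87
```

```text
t 10.70 stand-frame mm [-51.6  -0.8  89.7] F(x',y',z) [-0.3  0.   1.2] w -0.0
d cm [-0.16  0.08  0.27] rv [-0.002 -0.002 -0.001]
```

>>> play_rows(
  commands=[
    {"dx": 0,"dy": 0,"dz": 0.15,"rx": 0,"ry": 0,"rz": 0,"claw": 1},
    {"dx": 0,"dy": 0,"dz": 0.3,"rx": 0,"ry": 0,"rz": 0,"claw": 1},
    {"dx": 0,"dy": 0,"dz": 0.4,"rx": 0,"ry": 0,"rz": 0,"claw": 1},
    {"dx": 0,"dy": 0,"dz": 0.4,"rx": 0,"ry": 0,"rz": 0,"claw": 1},
  ],
)

```text
time: 11.1
tool_pos: [0.504, 0.2399, 0.0874]
tool_rot: [-0.002, 0.279, 0.96, -0.001]
contact_force: [-6.6, -1.6, 9.6]
gripper_width: -0.002
```

```bash
python3 h.py -50 0 87
```

```text
t 11.10 stand-frame mm [-51.5  -0.8  87.4] F(x',y',z) [-4.7 -4.8  9.6] w -0.0
d cm [-0.15  0.08  0.04] rv [-0.003 -0.003 -0.001]
```

It's seated: 9.6 N at z = 87.4 mm, where the plate's top should be 87.5 mm. Lifting off and checking.

>>> play_rows(
  commands=[
    {"dx": 0,"dy": 0,"dz": -2,"rx": 0,"ry": 0,"rz": 0,"claw": 1},
    {"dx": 0,"dy": 0,"dz": -6,"rx": 0,"ry": 0,"rz": 0,"claw": 1},
    {"dx": 3,"dy": 0,"dz": -10,"rx": 0,"ry": 0,"rz": 0,"claw": 1},
    {"dx": 8,"dy": 0,"dz": -12,"rx": 0,"ry": 0,"rz": 0,"claw": 1},
    {"dx": 13,"dy": 0,"dz": -13,"rx": 0,"ry": 0,"rz": 0,"claw": 1},
  ],
)

```text
time: 11.6
tool_pos: [0.3994, 0.3079, 0.2203]
tool_rot: [-0.0, 0.28, 0.96, 0.001]
contact_force: [-0.2, 0.5, 0.0]
gripper_width: -0.003
```

>>> play_rows(
  commands=[
    {"dx": 5,"dy": 0,"dz": 0,"rx": 0,"ry": 0,"rz": 0,"claw": 1},
    {"dx": 8,"dy": 0,"dz": 0,"rx": 0,"ry": 0,"rz": 0,"claw": 1},
    {"dx": 8,"dy": 0,"dz": 0,"rx": 0,"ry": 0,"rz": 0,"claw": 1},
    {"dx": 8,"dy": 0,"dz": 0,"rx": 0,"ry": 0,"rz": 0,"claw": 1},
  ],
)

```text
time: 12.0
tool_pos: [0.3319, 0.3511, 0.2206]
tool_rot: [0.0, 0.279, 0.96, 0.001]
contact_force: [0.7, -0.2, 0.1]
gripper_width: 0.0
```

```bash
python3 h.py -50 0 87; python3 look.py 13
```

```text
t 12.00 stand-frame mm [-256.5    1.2  220.6] F(x',y',z) [0.7 0.2 0.1] w 0.0
d cm [-20.64  -0.11  13.36] rv [ 0.003  0.    -0.002]
```

View pics/s13.png

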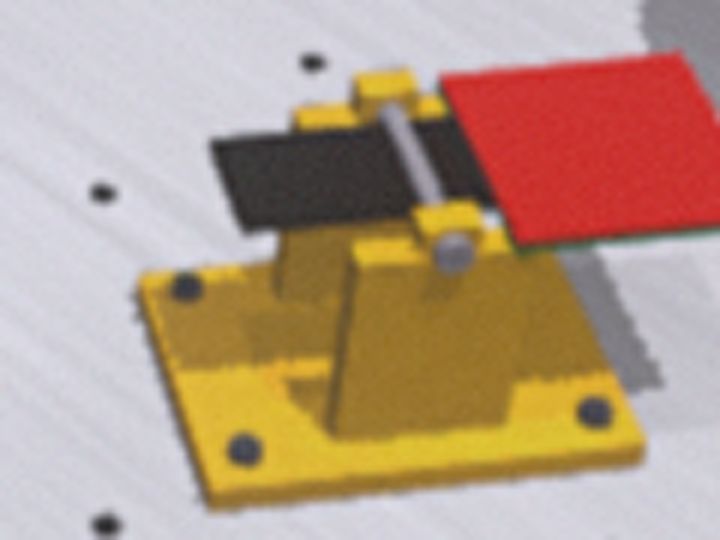

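View pics/t13.png

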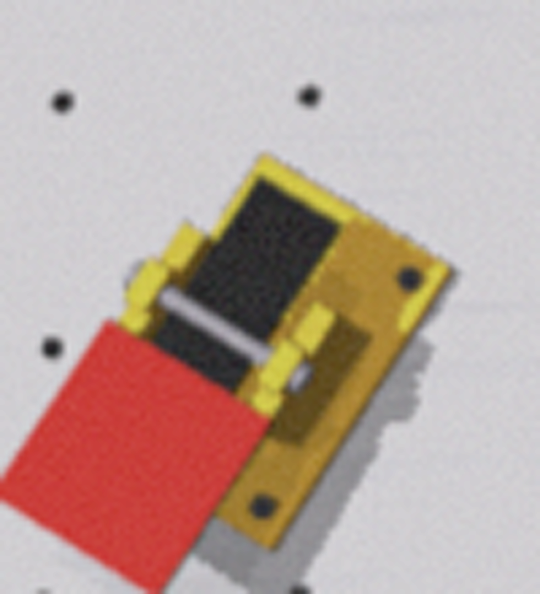

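View pics/top13.png

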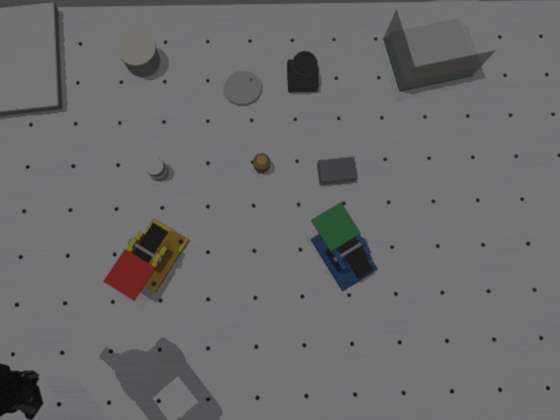

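```bash
python3 - <<'E'
import numpy as np
from scipy.optimize import least_squares
from fit import proj,flagpt,T
from fit2 import foot,fit
p,r=fit({(-1,-1):(272,548),(1,-1):(453,267)},{(1,1):(208,500),(-1,1):(642,450)});print(p)
f=lambda r,y,th:flagpt(r,y,-T,th)
o=np.array([(212,143),(243,230),(440,75),(517,243),(682,53),(208,500),(642,450)])/6+[325,230]-.4
t=np.array([(262,178),(340,225),(110,320),(270,418),(155,594),(0,495),(272,548),(453,267)])/5.4+[105,190]-.4
def res(q):
    th=q[0];P=[.548,.2129,-.5615]
    a=proj('scene',foot(P,[f(-.055,-.018,th),f(-.055,.018,th),f(.018,-.036,th),f(.018,.036,th),f(.092,-.036,th),(.065,.045,.012),(-.065,.045,.012)]))+q[1:3]-o
    b=proj('top',foot(P,[f(-.055,.018,th),f(-.055,-.018,th),f(.018,.036,th),f(.018,-.036,th),f(.092,-.036,th),f(.092,.036,th),(-.065,-.045,.012),(.065,-.045,.012)]))+q[3:5]-t
    return np.r_[a.ravel(),b.ravel()]
s=least_squares(res,[3.1,0,0,0,0],loss='soft_l1');print(s.x,s.fun.reshape(-1,2).round(1).tolist())
E
python3 - <<'E'
import cv2,numpy as np
for n in('scene','top'):
    d=cv2.absdiff(cv2.imread(f'pics/{n}0.png'),cv2.imread(f'pics/{n}13.png')).max(2)
    for nm,(x,y) in {'scene':{'blue':(253,180),'obj':(224,263),'box':(185,220),'jar':(311,333)},'top':{'blue':(344,246),'obj':(262,162),'box':(337,170),'jar':(157,168)}}[n].items():
        print(n,nm,(d[y-25:y+25,x-25:x+25]>40).sum())
E
```

```text
[ 0.54841232  0.21335961 -0.56813354]
[3.13444775 0.78022777 1.45756263 0.28397019 0.86354544] [[-0.6, 0.3], [-0.2, -0.0], [-0.5, 0.7], [0.3, 0.4], [-0.3, 0.1], [0.4, -0.9], [1.6, -0.8], [-0.2, -0.7], [0.5, -0.3], [-0.4, -0.3], [0.7, 0.3], [0.7, 0.9], [-1.6, -0.0], [-0.1, 0.6], [-0.1, -0.3]]
scene blue 0
scene obj 0
scene box 0
scene jar 0
top blue 0
top obj 0
top box 0
top jar 0
```

The flag is at about 3.134 rad, red face up. The stand is back in place, nothing else has changed, and the arm is clear, so I'm handing in.

```bash
python3 -c "
from plant import ticket
print(ticket.job_done())"
```

```text
the job is handed in; nothing more can be done
None
```

The yellow stand's flag now lies flat on the −x side with its red face up, and the job is handed in after about 12 s of robot time. I pressed the tail down, pushed the raised plate past upright from the +x side, then pressed it onto its rests. The gripper was shut throughout and nothing was lifted.

**Slip:** the second, deeper tail press bound with about 11.5 N sideways and slid the stand about 6 mm toward +x. I pushed its foot edge back with the fingertips at about 6–7 N. That touched the stand, not just the flag.

**Last checks:**
- **Flag:** the camera fit gives 3.134 rad against 3.14. On the final press I read 9.6 N at a height of 87.4 mm, where the plate top should be 87.5 mm.
- **Stand:** its foot bolts and corners are back at their starting pixels, within about 1 mm. The final position fit also agrees with the first one within about 1 mm, though the cameras themselves are only good to about 2 mm.
- **Everything else:** before-and-after pictures show no change at the blue stand, objective, slide box or jar.
- **Arm:** it ended well clear, touching nothing.

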